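# Check the slit of a microscope stage with a taper feeler

### The arm

A 6-joint arm with a two-finger parallel gripper is mounted at the origin on the work surface. World frame = base frame: x ahead of the robot, y to its left, z up, the work surface at z = 0. Lengths are in m, angles in rad, forces in N, time in s.
With the tool pointing down it reaches from about 0.25 to 0.725 m from the base axis. Payload 4 kg.
Tool frame: the origin (TCP) lies between the finger pads; the fingertips stand 8 mm ahead of it and the grasp point (between the pads) lies 11 mm behind it; z points along the fingers, y is the direction in which the jaws open and shut (so a half turn about z gives the same grasp; the last joint's range is limited). The gripper opens to 85 mm and grips with 20 to 120 N. Pads are 22 mm wide; open, the fingers measure 114 mm over their backs; the gripper's body (76 mm by 85 mm) begins 54 mm behind the grasp point. The pads swing forward as they close: fully open they stand 13 mm farther back than shut.
Start: joints at [1.104, 0.241, 0.005, 1.335, 0, 1.571], TCP at [0.225, 0.447, 0.239] pointing down, gripper open.
Joint ranges: [-2.72, 2.72], [-1.05, 1.87], [-1.09, 1.28], [-1.99, 2.15], [-1.42, 1.44], [-3.14, 3.14]. Speed limits (rad/s): [2.79, 2.79, 3.14, 3.14, 3.14, 3.14].

### API

Orientations are given as a unit quaternion [x, y, z, w].
In Python, from workcell import * gives the robot as it stands.
- The arm moves only by the tool send_rows, never from a script. Its argument "increments" is a list that holds one entry, the list of rows, each a list of 6 numbers: the shift along the tool's x, y, z in units of 50 mm (1.0 is 50 mm), then the turn, a rotation vector about the tool's x, y, z in units of 10 degrees (1.0 is 10 degrees). In form: [[[x, y, z, ax, ay, az], ...]]. A call has 1 to 8 rows; each row shifts and turns the commanded pose from where the row before left it, along the tool's axes as they then stand; what a row does not reach is not made up. A row lasts 1/8 s, in which the tool goes at most 62.5 mm and 10.7 degrees, less where a joint would pass 70% of its speed; a pose out of reach is approached as far as the arm can. A call with a number of a shift or a turn outside -1 to 1 is refused whole. A call with a gripper value outside its range is refused whole. "grip" is the closure, from 0 (fully open) to 1 (shut), set as the call begins (left out, the last holds). The fingers move at their own pace and stop on an object; the grip force is fixed at half the most. Time passes only in rows, so rows that do not move let the fingers close. It gives the time, the measured TCP pose, the force and the opening at its end, in the units of the state.
- get_obs(): the state, without advancing time (a new reading comes with each control period).
- camera(name): name is "side" or "top" or "wrist"; returns a dict with "color" (384x512x3 uint8, red, green, blue), "z_map" (384x512 float32, m along the optical axis (not along the pixel's ray), 0 where there is no reading), "intrinsics" (3x3 intrinsics, pixels), "dist" ([k1, k2, p1, p2, k3] as OpenCV has them; the pictures are not rectified), "pose" (4x4, takes a point from camera to world coordinates); the wrist camera has in their place "mount" (4x4, takes a point from camera to tool coordinates, whose origin is the TCP and whose axes are the flange's). Camera axes: x right, y down, z forward; pixel columns grow to the right and rows downward; lengths in m; the calibration is good to about 2 mm. A picture is of the moment at which its call begins: read the wrist's pose just before it.
- job_done(): hands the job in, once; it reports no verdict.
The state is a dict: "clock": time; "joint_pos": joint angles; "joint_vel": joint speeds; "tau": joint torques, N m; "eef_pos": TCP position; "tool_rot": TCP orientation; "ft_force": force on the tool from outside, world axes, zero at the start; "ft_torque": the same for the moment, N m; "grip_width": finger opening in m.
Only numpy, scipy, OpenCV 4.12 (cv2) and the standard library are available. Lean on these libraries where they do the work, as an engineer would, in place of code of your own. Each camera call takes 0.05 s, during which the arm holds its last target.

### The job

On the microscope stage standing on the bench, tip the loose dust cover up by its fin, far edge still resting on its seat, then lift it off and lay it flat, fin up, on the rubber mat and let go of it. Then take the taper feeler (the gauge with the flat rectangular handle) out of the rack and slide it upright, tip down and faces flat to the slit, into the middle of the slit between the two half-plates until it drags snugly on both of them, without forcing it. Finish while still holding it there at that depth; leave the other gauge and the other things on the bench alone.

Things in the scene. Friction and masses are not known exactly. Their poses are not given: they have to be found in the camera images.
- stage: Fixed black plate 190 x 180 mm on four feet, top face 100 mm above the bench. Origin on the bench under its centre. Aluminium curb ring on top: inner radius 58 mm, 6 mm wide, 6 mm high. Inside it two half-plates with a slit between, along the stage's x axis through its centre; free below the slit down to the bench. Position and yaw (to 0.35 rad) vary.
- gap (a point): Middle of the slit, at the height of the top face (100 mm above the bench); x axis along the slit (64 mm long), y axis across it. The slit is 6 to 9 mm wide, varying from start to start, its middle up to 0.8 mm off this point.
- half_a: Aluminium half-plate on the +y side of the slit, 64 x 46 mm, 10 mm thick, top flush with the stage's; lead-in chamfer on its slit edge, 4 mm wide, 7 mm deep. Origin mid slit edge at top-face height; y axis away from the slit. It yields away from the slit on a spring (1.2 N to start, then 4 N per mm, at most 4.5 mm).
- half_b: The same half-plate on the -y side of the slit, mirrored (turned by half a turn): also sprung, y axis pointing away from the slit. Snug on both, the feeler takes about 6 to 10 N of downward push to slide deeper; less can mean that it touches one half-plate only.
- cover: Loose round grey plastic dust cover inside the curb, hiding the slit: radius 55 mm, 5 mm thick, about 80 g. Origin centre of underside, z up. An upright fin on top: 22 to 48 mm out along the cover's +x, 12 mm thick (y), from 5 to 34 mm above the underside. The fin is on the side away from the robot; cover yaw to 0.5 rad relative to the stage.
- mat: Fixed rubber mat 160 x 160 mm, 4 mm thick, flat on the bench left or right of the stage (swaps with the rack). Origin at the centre of its underside.
- rack: Fixed grey rack block 110 (x) x 50 (y) x 86 mm high, right or left of the stage, with two upright slots at x = -28 and +28 mm, each 26 (x) x 16 (y) mm. Origin at the centre of its underside.
- gauge: Taper feeler in one slot of the rack, about 120 g. Steel blade 80 mm long, 20 mm wide (x), thickness (y) 2 mm at tip to 12.4 mm at guard. Origin mid tip, z up to the handle. Guard 34 x 22 mm from 80 to 85 mm, rests on the rack's top (tip 6 mm above bench). Flat handle 26 (x) x 14 (y) mm from 85 to 130 mm. Its x goes along the slit, either way round.
- plug_gauge: Bystander in the other slot of the rack: same guard, but a round handle of 18 mm diameter and a round 12 mm pin. Origin at its tip. Leave it.
- screwdriver: Bystander: red-handled screwdriver, 180 mm, lying near the robot. Leave it.
- oil_bottle: Bystander: small amber bottle, 70 mm high. Leave it.
- objective: Bystander: black microscope objective, 52 mm high. Leave it.
- dish: Bystander: shallow white dish, 70 mm across. Leave it.
- beaker: Bystander: white beaker, 60 mm across, 75 mm high. Leave it.

How it is judged:
By the outcome, as a careful person would: the job done as asked, in the order asked, and still so for the second after the job is handed in, while the arm keeps its last pose, push and grip.
It also fails if it takes over 54 s, if anything falls off the work surface, if the arm or the gripper's body presses on something with over 40 N, if the wrist force passes 120 N, or if a joint passes its speed limit or range.

## Working session

There is one attempt and no reset: what is moved stays moved. The work goes in short steps, Python scripts to look and compute and a tool call to move; the robot and the scene stay as the last step left them, time stands still between calls to the robot, and variables do not carry over. Pictures are saved under pics/ and viewed, and the job is handed in when it is done.

Besides the shell and the picture viewer there is one more tool, called by a JSON object that holds its "api" and its "payload". send_rows: Moves the arm, as the interface text tells. Its arguments: {"type":"object","properties":{"increments":{"type":"array"},"grip":{"type":"number"}},"required":["increments"]}

```bash
mkdir -p pics; ls; cat > h.py <<'E'
from workcell import *
import numpy as np, cv2, pickle
from scipy.spatial.transform import Rotation as R
def pose():
    o=get_obs(); return np.array(o['eef_pos']), R.from_quat(o['tool_rot'])
def snap(n,f):
    o=get_obs(); c=camera(n)
    if 'pose' in c and c['pose'] is not None: T=np.array(c['pose'])
    else:
        W=np.eye(4);W[:3,:3]=R.from_quat(o['tool_rot']).as_matrix();W[:3,3]=o['eef_pos'];T=W@np.array(c['mount'])
    c['T']=T; pickle.dump(c,open(f'pics/{f}.pkl','wb')); cv2.imwrite(f'pics/{f}.png',c['color'][:,:,::-1]); return c
def load(f): return pickle.load(open(f'pics/{f}.pkl','rb'))
def ray(c,px,z):
    px=np.array(px,float).reshape(-1,1,2)
    u=cv2.undistortPoints(px,np.array(c['intrinsics']),np.array(c['dist'])).reshape(-1,2)
    d=np.c_[u,np.ones(len(u))]@c['T'][:3,:3].T; o=c['T'][:3,3]
    return o+d*((z-o[2])/d[:,2])[:,None]
def cloud(c):
    h,w=c['z_map'].shape; g=np.stack(np.meshgrid(np.arange(w),np.arange(h)),-1).reshape(-1,1,2).astype(float)
    u=cv2.undistortPoints(g,np.array(c['intrinsics']),np.array(c['dist'])).reshape(-1,2)
    z=c['z_map'].reshape(-1,1); P=np.c_[u,np.ones(len(u))]*z
    P=P@c['T'][:3,:3].T+c['T'][:3,3]; P[z[:,0]==0]=np.nan
    return P.reshape(h,w,3)
E
python3 - <<'E'
from h import *
print(get_obs())
for n in ('top','side','wrist'):
    c=snap(n,n+'0'); print(n,c['T'].round(3).tolist(),np.array(c['intrinsics']).tolist(), c.get('mount'))
E
```

```text
pics
{'clock': 0.0, 'joint_pos': array([ 1.10402691e+00,  2.41422020e-01,  3.71262644e-03,  1.33519110e+00,
       -1.82354656e-05,  1.57077240e+00]), 'joint_vel': array([ 5.52499107e-04, -1.37240076e-04, -5.78247368e-04, -7.05906692e-04,
       -8.25354417e-05, -6.53030793e-04]), 'tau': array([ 3.07624987e-04, -3.72316825e+01,  2.52409315e+01,  1.69036427e-02,
        4.37023857e-07, -1.24078795e-06]), 'eef_pos': array([0.22472863, 0.44595924, 0.23840399]), 'tool_rot': array([ 2.31260011e-01,  9.72891412e-01, -1.02566869e-03, -2.34459481e-04]), 'ft_force': array([ 0.95135836,  0.06566376, -0.18834227]), 'ft_torque': array([0.01904716, 0.02847   , 0.02395806]), 'grip_width': 0.08534663554109118}
top [[0.027, -0.997, 0.068, 0.527], [-0.999, -0.029, -0.028, 0.004], [0.029, -0.068, -0.997, 0.868], [0.0, 0.0, 0.0, 1.0]] [[372.25295904037245, 0.0, 253.56132371946185], [0.0, 372.25295904037245, 191.26418360035376], [0.0, 0.0, 1.0]] None
side [[-0.987, -0.094, 0.129, 0.444], [-0.158, 0.681, -0.715, 0.74], [-0.02, -0.726, -0.687, 0.83], [0.0, 0.0, 0.0, 1.0]] [[498.9435346253334, 0.0, 252.4278161899564], [0.0, 498.9435346253334, 190.93039250275734], [0.0, 0.0, 1.0]] None
wrist [[0.45, 0.857, 0.252, 0.16], [0.893, -0.431, -0.129, 0.479], [-0.002, 0.284, -0.959, 0.373], [0.0, 0.0, 0.0, 1.0]] [[307.2824347898964, 0.0, 262.70574908911243], [0.0, 307.2824347898964, 190.18886669848686], [0.0, 0.0, 1.0]] [[ 5.11775091e-04 -9.58966809e-01 -2.83517897e-01  7.25085076e-02]
 [ 9.99999762e-01  6.21938014e-04 -2.98545327e-04  7.22530592e-05]
 [ 4.62625618e-04 -2.83517677e-01  9.58966899e-01 -1.34768132e-01]
 [ 0.00000000e+00  0.00000000e+00  0.00000000e+00  1.00000000e+00]]
```

View pics/top0.png

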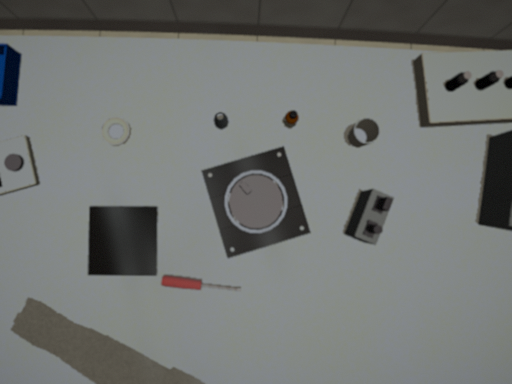

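View pics/side0.png

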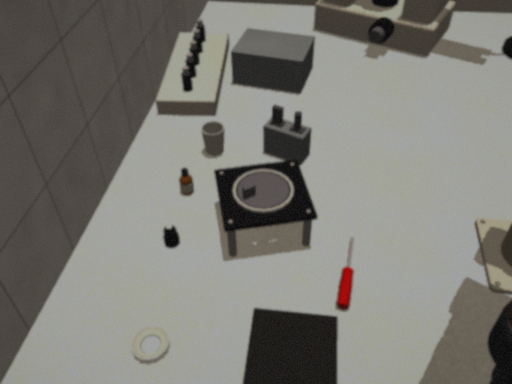

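View pics/wrist0.png

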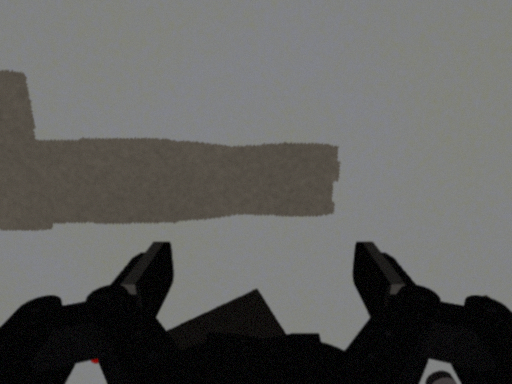

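```bash
python3 - <<'E'
from h import *
c=load('top0'); P=cloud(c); img=c['color']; 
print('z bench',np.nanmedian(P[300:340,250:400,2]), 'stage',np.nanmedian(P[160:170,210:230,2]))
g=img.max(2)
def rect(name,z,box,mask):
    m=np.zeros(g.shape,np.uint8); x0,y0,x1,y1=box; m[y0:y1,x0:x1]=mask[y0:y1,x0:x1]
    cs,_=cv2.findContours(m,cv2.RETR_EXTERNAL,cv2.CHAIN_APPROX_NONE); k=max(cs,key=cv2.contourArea).reshape(-1,2)
    w=ray(c,k,z)[:,:2]; r=cv2.minAreaRect((w*1000).astype(np.float32)); print(name,np.round(r[0],1),np.round(r[1],1),r[2]); return w
rect('mat',.004,(75,195,175,290),(g<60)*255)
rect('stage',.1,(195,140,320,265),((P[...,2]>.08)&(P[...,2]<.16))*255)
rect('stagecol',.1,(195,140,320,265),(g<60)*255)
rect('rackZ',.086,(335,180,400,250),((P[...,2]>.07)&(P[...,2]<.1))*255)
# ring
m=((g>110)*255).astype(np.uint8); mm=np.zeros_like(m); mm[165:240,218:294]=m[165:240,218:294]
cs,_=cv2.findContours(mm,cv2.RETR_EXTERNAL,cv2.CHAIN_APPROX_NONE); k=max(cs,key=cv2.contourArea).reshape(-1,2)
w=ray(c,k,.106)[:,:2]; e=cv2.fitEllipse((w*1000).astype(np.float32)); print('ring',e)
# heights
sub=P[150:250,200:315]; q=sub[(sub[...,2]>.118)&(sub[...,2]<.16)]; print('fin',len(q),q.mean(0),q.min(0),q.max(0))
sub=P[180:250,340:400]; q=sub[(sub[...,2]>.115)]; print('handles',len(q)); print(q.round(3)[::4].tolist())
for n in ('top0','side0'):
    i=cv2.imread(f'pics/{n}.png')
    a=i[140:260,195:400] if n=='top0' else i[95:260,200:330]
    cv2.imwrite(f'pics/{n}z.png',cv2.resize(a,None,fx=3.8 if n=='top0' else 3.6,fy=3.8 if n=='top0' else 3.6,interpolation=cv2.INTER_CUBIC))
E
```

```text
z bench -0.0009084046241924493 stage 0.0029444899201303
mat [463.8 279.5] [153.8 155. ] 1.7311540842056274
stage [558.6 -21.8] [189.7 179.8] 18.45628547668457
stagecol [559.4 -22.2] [184.5 174.7] 18.410741806030273
rackZ [ 534.6 -274.3] [ 54.8 110.4] 70.22808837890625
ring ((559.0169677734375, -21.884002685546875), (126.44645690917969, 126.60958099365234), 53.90741729736328)
fin 84 [0.58455762 0.00153748 0.13257224] [ 0.57192798 -0.00922769  0.12250728] [0.59701063 0.01295565 0.1358551 ]
handles 224
[[0.574, -0.284, 0.12], [0.573, -0.287, 0.135], [0.571, -0.283, 0.134], [0.571, -0.29, 0.137], [0.569, -0.283, 0.135], [0.57, -0.291, 0.134], [0.568, -0.282, 0.115], [0.567, -0.284, 0.132], [0.568, -0.291, 0.136], [0.566, -0.282, 0.12], [0.565, -0.284, 0.136], [0.566, -0.293, 0.136], [0.563, -0.279, 0.135], [0.563, -0.286, 0.136], [0.564, -0.295, 0.135], [0.561, -0.28, 0.132], [0.561, -0.287, 0.134], [0.56, -0.278, 0.12], [0.559, -0.281, 0.135], [0.559, -0.289, 0.136], [0.558, -0.278, 0.121], [0.557, -0.281, 0.134], [0.557, -0.289, 0.134], [0.555, -0.277, 0.129], [0.555, -0.282, 0.136], [0.556, -0.292, 0.134], [0.553, -0.278, 0.132], [0.553, -0.284, 0.137], [0.552, -0.276, 0.116], [0.551, -0.276, 0.137], [0.551, -0.285, 0.134], [0.549, -0.278, 0.127], [0.549, -0.282, 0.137], [0.548, -0.283, 0.118], [0.547, -0.285, 0.135], [0.514, -0.26, 0.119], [0.515, -0.262, 0.135], [0.515, -0.27, 0.137], [0.513, -0.258, 0.135], [0.513, -0.266, 0.135], [0.51, -0.257, 0.116], [0.511, -0.258, 0.136], [0.511, -0.268, 0.132], [0.511, -0.274, 0.137], [0.509, -0.257, 0.133], [0.509, -0.265, 0.135], [0.509, -0.272, 0.136], [0.506, -0.257, 0.127], [0.507, -0.263, 0.134], [0.507, -0.271, 0.135], [0.504, -0.258, 0.126], [0.505, -0.263, 0.135], [0.505, -0.27, 0.136], [0.502, -0.26, 0.124], [0.503, -0.264, 0.137], [0.501, -0.265, 0.129]]
```

View pics/top0z.png

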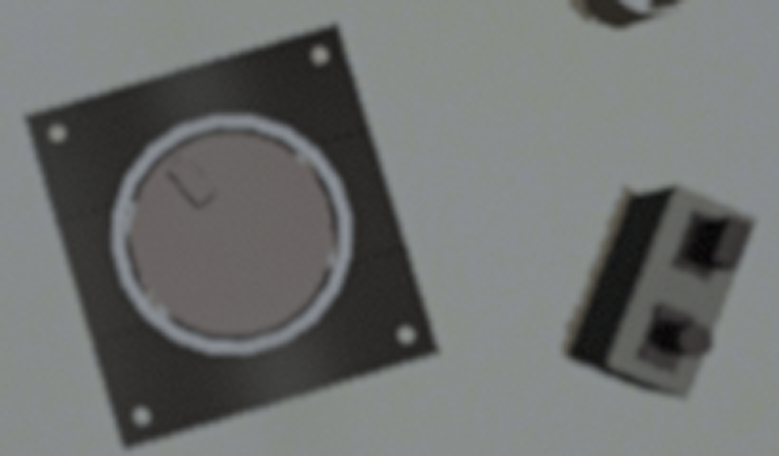

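View pics/side0z.png

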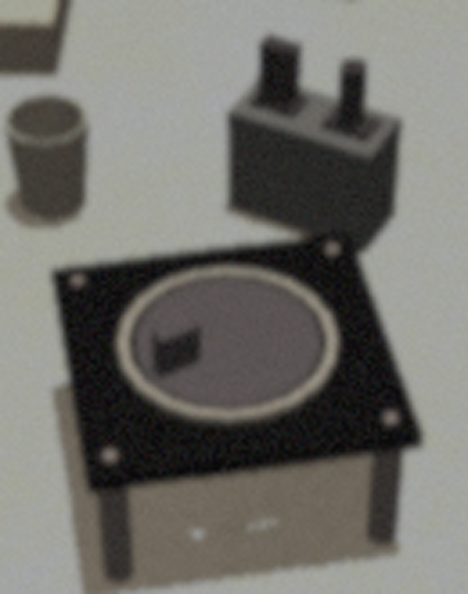

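```bash
cat >> h.py <<'E'
def down(yang):  # tool z down, tool y at world angle (deg)
    a=np.radians(yang); y=np.array([np.cos(a),np.sin(a),0]); z=np.array([0,0,-1.]); x=np.cross(y,z)
    return R.from_matrix(np.c_[x,y,z])
def plan(p1,R1,n,p0=None,R0=None,dec=2):
    p,r=pose()
    if p0 is not None: p=np.array(p0)
    if R0 is not None: r=R0
    d=(r.inv()*R1).as_rotvec(); rs=r; ps=p; out=[]
    for i in range(1,n+1):
        tp=p+(np.array(p1)-p)*i/n; tr=r*R.from_rotvec(d*i/n)
        s=np.round(rs.inv().apply(tp-ps)/.05,dec); t=np.round(np.degrees((rs.inv()*tr).as_rotvec())/10,dec)
        ps=ps+rs.apply(s*.05); rs=rs*R.from_rotvec(np.radians(t*10)); out.append((np.r_[s,t]+0.).tolist())
    print('max',np.abs(out).max())
    for i in range(0,n,8): print(str([out[i:i+8]]).replace(' ',''))
def st():
    o=get_obs(); p=o['eef_pos']; r=R.from_quat(o['tool_rot']); m=r.as_matrix()
    print('t%.2f p'%o['clock'],np.round(p,4),'yang %.2f'%np.degrees(np.arctan2(m[1,1],m[0,1])),'z',m[:,2].round(4),'F',np.round(o['ft_force'],2),'M',np.round(o['ft_torque'],3),'w %.4f'%o['grip_width'],'q',np.round(o['joint_pos'],2))
E
python3 - <<'E'
from h import *
plan([.578,-.004,.22],down(132.5),16)
E
```

```text
max 0.72
[[[-0.65,-0.3,0.02,0.0,0.0,-0.43],[-0.62,-0.35,0.03,0.0,0.0,-0.44],[-0.59,-0.4,0.02,0.0,0.0,-0.43],[-0.57,-0.44,0.02,0.0,0.0,-0.43],[-0.52,-0.49,0.03,0.0,0.0,-0.43],[-0.49,-0.52,0.02,0.0,0.0,-0.44],[-0.45,-0.56,0.03,0.0,0.0,-0.43],[-0.41,-0.58,0.02,0.0,0.0,-0.43]]]
[[[-0.36,-0.62,0.02,0.0,0.0,-0.43],[-0.31,-0.64,0.03,0.0,-0.01,-0.44],[-0.26,-0.67,0.02,0.0,0.0,-0.43],[-0.22,-0.68,0.03,-0.01,0.0,-0.43],[-0.16,-0.7,0.02,0.0,0.0,-0.44],[-0.1,-0.71,0.02,0.0,0.0,-0.43],[-0.06,-0.71,0.02,0.0,0.0,-0.43],[0.0,-0.72,0.03,0.0,0.0,-0.43]]]
```

{"api": "send_rows", "payload": {"increments": [[[-0.65,-0.3,0.02,0.0,0.0,-0.43],[-0.62,-0.35,0.03,0.0,0.0,-0.44],[-0.59,-0.4,0.02,0.0,0.0,-0.43],[-0.57,-0.44,0.02,0.0,0.0,-0.43],[-0.52,-0.49,0.03,0.0,0.0,-0.43],[-0.49,-0.52,0.02,0.0,0.0,-0.44],[-0.45,-0.56,0.03,0.0,0.0,-0.43],[-0.41,-0.58,0.02,0.0,0.0,-0.43]]]}}

```text
clock: 1.15
eef_pos: [0.4021, 0.2206, 0.2295]
tool_rot: [-0.07, 0.998, -0.0, -0.0]
ft_force: [0.2, -0.5, -0.2]
grip_width: 0.0855
```

{"api": "send_rows", "payload": {"increments": [[[-0.36,-0.62,0.02,0.0,0.0,-0.43],[-0.31,-0.64,0.03,0.0,-0.01,-0.44],[-0.26,-0.67,0.02,0.0,0.0,-0.43],[-0.22,-0.68,0.03,0.0,0.0,-0.43],[-0.16,-0.7,0.02,0.0,0.0,-0.44],[-0.1,-0.71,0.02,0.0,0.0,-0.43],[-0.06,-0.71,0.02,0.0,0.0,-0.43],[0.0,-0.72,0.03,0.0,0.0,-0.43]]], "grip": 0.3}}

```text
clock: 2.15
eef_pos: [0.5789, -0.0046, 0.22]
tool_rot: [-0.363, 0.932, 0.0, 0.001]
ft_force: [-0.4, -0.7, 0.6]
grip_width: 0.0599
```

```bash
python3 - <<'E'
from h import *
st(); c=snap('wrist','w1'); st(); P=cloud(c)
q=P[(P[...,2]>.122)&(P[...,2]<.145)]; print(len(q), q.min(0),q.max(0))
E
```

```text
t2.15 p [ 0.5789 -0.0046  0.22  ] yang 132.60 z [ 9.e-04  5.e-04 -1.e+00] F [-0.4  -0.66  0.58] M [ 0.016 -0.063  0.051] w 0.0599 q [-0.01  0.41  0.19  1.35  0.   -0.75]
t2.20 p [ 0.5814 -0.0082  0.2194] yang 132.49 z [ 0.003  -0.0023 -1.    ] F [ 3.23 -2.07 -0.05] M [-0.076 -0.229  0.042] w 0.0599 q [-0.01  0.41  0.19  1.35 -0.   -0.75]
549 [ 0.57242553 -0.0115525   0.12214891] [0.59887191 0.01371394 0.13565899]
```

View pics/w1.png

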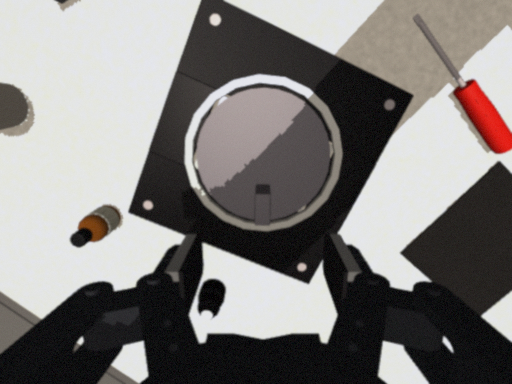

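{"api": "send_rows", "payload": {"increments": [[[0,0,0,0,0,0],[0,0,0,0,0,0]]]}}

```text
clock: 2.45
eef_pos: [0.5778, -0.003, 0.2202]
tool_rot: [-0.362, 0.932, 0.0, 0.0]
ft_force: [0.4, 0.3, 0.0]
grip_width: 0.0597
```

```bash
python3 - <<'E'
from h import *
st(); c=snap('wrist','w2'); st(); P=cloud(c)
m=(P[...,2]>.128)&(P[...,2]<.145); m[260:]=0
q=P[m]; print(len(q)); r=cv2.minAreaRect((q[:,:2]*1000).astype(np.float32)); print(r, q[:,2].max())
k=np.where(m); print(k[0].min(),k[0].max(),k[1].min(),k[1].max())
# cover & ring
g=c['color']
i=cv2.imread('pics/w2.png'); cv2.imwrite('pics/w2z.png',cv2.resize(i[60:260,160:370],None,fx=3.5,fy=2.9,interpolation=cv2.INTER_CUBIC))
E
```

```text
t2.45 p [ 0.5778 -0.003   0.2202] yang 132.47 z [ 6.e-04  8.e-04 -1.e+00] F [0.37 0.26 0.03] M [0.008 0.049 0.012] w 0.0597 q [-0.01  0.4   0.18  1.35  0.   -0.75]
t2.50 p [ 0.5779 -0.0029  0.2204] yang 132.49 z [ 1.e-03  7.e-04 -1.e+00] F [0.22 0.18 1.28] M [-0.019  0.026 -0.052] w 0.0601 q [-0.01  0.4   0.18  1.35  0.   -0.75]
537
((585.4343872070312, 1.2609729766845703), (26.624370574951172, 11.647444725036621), 42.1688117980957) 0.1362068093330813
191 225 252 267
```

View pics/w2z.png

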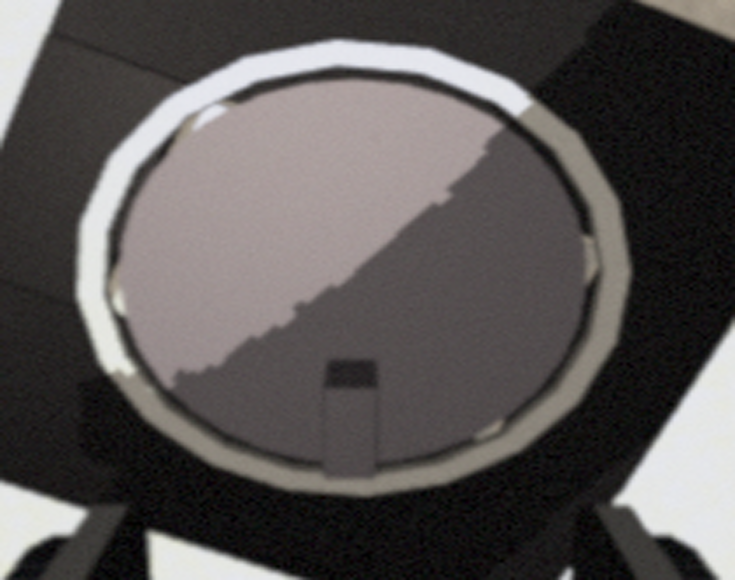

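```bash
python3 - <<'E'
from h import *
st(); plan([.585,.0014,.117],down(132.3),6)
E
```

```text
t2.50 p [ 0.5779 -0.0029  0.2204] yang 132.49 z [ 1.e-03  7.e-04 -1.e+00] F [0.22 0.18 1.28] M [-0.019  0.026 -0.052] w 0.0601 q [-0.01  0.4   0.18  1.35  0.   -0.75]
max 0.35
[[[-0.03,-0.01,0.34,0.0,0.0,0.0],[-0.02,0.0,0.35,0.0,0.0,0.01],[-0.03,-0.01,0.34,0.0,0.0,0.0],[-0.03,0.0,0.35,0.0,0.0,0.0],[-0.02,-0.01,0.34,0.0,0.01,0.01],[-0.03,0.0,0.35,0.0,0.0,0.0]]]
```

{"api": "send_rows", "payload": {"increments": [[[-0.06,-0.01,0.34,0.0,0.0,0.02],[-0.05,-0.01,0.35,0.0,0.01,0],[-0.05,-0.01,0.34,0.0,0.0,0.0],[0,0.0,0.35,0.0,0.0,0.0],[0,0,0.34,0.0,0,0],[0,0.0,0.35,0.0,0.0,0.0],[0,0,0,0,0,0],[0,0,0,0,0,0]]]}}

```text
clock: 3.5
eef_pos: [0.5857, 0.0007, 0.1172]
tool_rot: [-0.361, 0.933, -0.0, 0.0]
ft_force: [1.1, -0.9, 0.6]
grip_width: 0.0602
```

```bash
python3 - <<'E'
from h import *
st(); c=snap('wrist','w3')
E
```

```text
t3.50 p [0.5857 0.0007 0.1172] yang 132.27 z [ 8.e-04 -7.e-04 -1.e+00] F [ 1.07 -0.87  0.58] M [-0.012 -0.015 -0.026] w 0.0602 q [ 0.    0.48  0.03  1.12 -0.   -0.74]
```

View pics/w3.png

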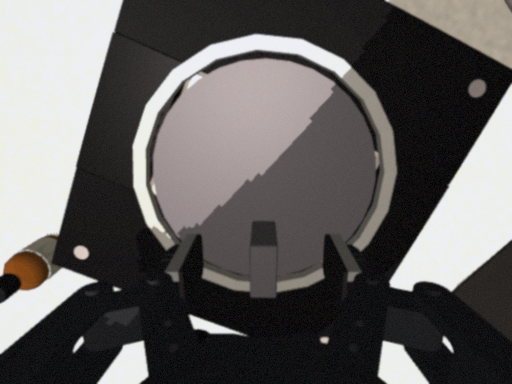

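{"api": "send_rows", "payload": {"increments": [[[0,0,0,0,0,0],[0,0,0,0,0,0],[0,0,0,0,0,0],[0,0,0,0,0,0]]], "grip": 1}}

```text
clock: 4.05
eef_pos: [0.5859, 0.0006, 0.1175]
tool_rot: [-0.36, 0.933, -0.001, 0.001]
ft_force: [0.1, 0.2, 3.1]
grip_width: 0.0108
```

```bash
python3 - <<'E'
from h import *
st()
E
```

```text
t4.05 p [0.5859 0.0006 0.1175] yang 132.25 z [ 1.5e-03 -6.0e-04 -1.0e+00] F [0.11 0.23 3.09] M [ 0.111  0.046 -0.018] w 0.0108 q [ 0.    0.48  0.03  1.12 -0.   -0.74]
```

{"api": "send_rows", "payload": {"increments": [[[0.013,0,-0.062,0,-0.2,0],[0.013,0,-0.062,0,-0.2,0],[0.013,0,-0.062,0,-0.2,0],[0.013,0,-0.062,0,-0.2,0],[0,0,0,0,0,0]]]}}

```text
clock: 4.68
eef_pos: [0.5824, -0.0023, 0.1295]
tool_rot: [-0.359, 0.931, 0.025, 0.065]
ft_force: [1.0, -0.4, 1.7]
grip_width: 0.0109
```

```bash
python3 - <<'E'
from h import *
st(); c=snap('side','s1'); snap('wrist','w4')
i=cv2.imread('pics/s1.png'); cv2.imwrite('pics/s1z.png',cv2.resize(i[110:270,180:350],None,fx=3.6,fy=3.6,interpolation=cv2.INTER_CUBIC))
E
```

```text
t4.67 p [ 0.5824 -0.0023  0.1295] yang 132.19 z [ 0.1038  0.0929 -0.9903] F [ 0.98 -0.42  1.68] M [-0.212  0.146  0.035] w 0.0109 q [-0.05  0.4  -0.08  0.99  0.1  -0.79]
```

View pics/s1z.png

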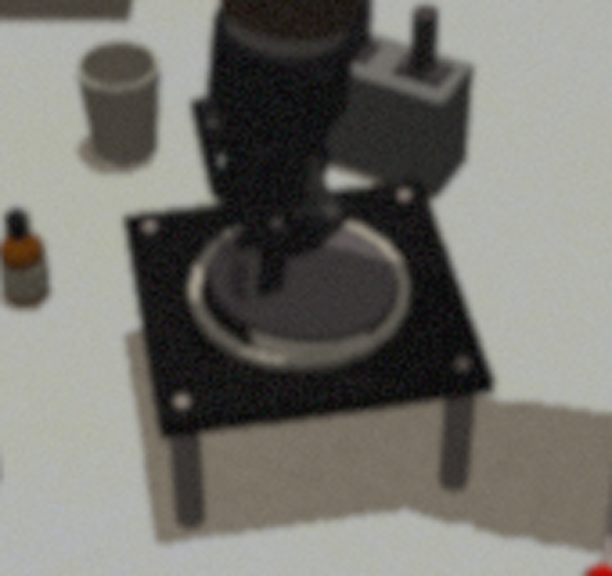

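View pics/w4.png

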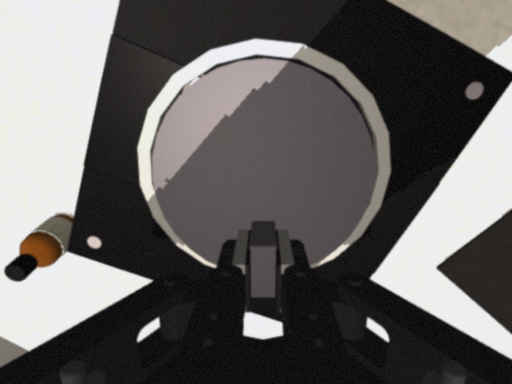

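{"api": "send_rows", "payload": {"increments": [[[0.013,0,-0.062,0,-0.2,0],[0.013,0,-0.062,0,-0.2,0],[0.013,0,-0.062,0,-0.2,0],[0.013,0,-0.062,0,-0.2,0],[0.013,0,-0.062,0,-0.2,0],[0.013,0,-0.062,0,-0.2,0],[0,0,0,0,0,0],[0,0,0,0,0,0]]]}}

```text
clock: 5.78
eef_pos: [0.577, -0.0071, 0.1463]
tool_rot: [-0.355, 0.919, 0.062, 0.162]
ft_force: [-1.8, -1.3, 2.3]
grip_width: 0.0108
```

```bash
python3 - <<'E'
from h import *
st(); c=snap('wrist','w5'); P=cloud(c)
# cover plane: sample along tool-x direction column 262
for r in range(40,225,12): print(r,P[r,262].round(4), end=' | ')
i=cv2.imread('pics/w5.png')
E
```

```text
t5.78 p [ 0.577  -0.0071  0.1463] yang 132.24 z [ 0.253   0.2289 -0.94  ] F [-1.82 -1.31  2.3 ] M [-0.607  0.683 -0.028] w 0.0108 q [-0.15  0.29 -0.23  0.82  0.27 -0.85]
40 [ 0.5122 -0.0657  0.1021] | 52 [ 0.5153 -0.0629  0.1056] | 64 [ 0.5192 -0.0593  0.1044] | 76 [ 0.5228 -0.0561  0.106 ] | 88 [ 0.526  -0.0531  0.1093] | 100 [ 0.5295 -0.05    0.1119] | 112 [ 0.5333 -0.0465  0.1132] | 124 [ 0.5372 -0.0429  0.1147] | 136 [ 0.5412 -0.0394  0.1164] | 148 [ 0.5453 -0.0356  0.1179] | 160 [ 0.5491 -0.0321  0.1204] | 172 [ 0.5538 -0.0279  0.1213] | 184 [ 0.5575 -0.0245  0.1245] | 196 [ 0.5624 -0.02    0.1255] | 208 [ 0.5664 -0.0164  0.1285] | 220 [ 0.5709 -0.0123  0.1308] |
```

View pics/w5.png

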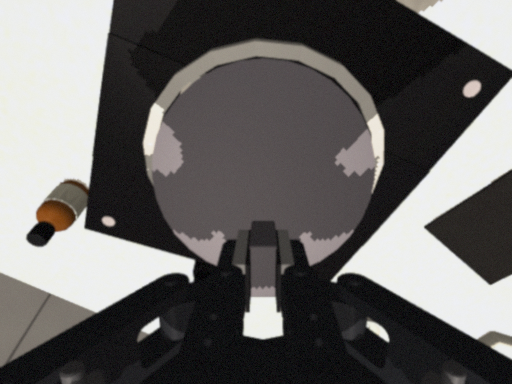

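```bash
python3 - <<'E'
from h import *
p,r=pose(); u=p+[0,0,.07]
plan(u,r,4); plan([.490,.303,.12],down(132.3),12,u,r)
E
```

```text
max 0.33
[[[-0.12,0.0,-0.33,0.0,0.0,0.0],[-0.12,0.0,-0.33,0.0,0.0,0.0],[-0.12,0.0,-0.33,0.0,0.0,0.0],[-0.12,0.0,-0.33,0.0,0.0,0.0]]]
max 0.48
[[[-0.17,0.48,0.23,0.0,0.17,0.0],[-0.18,0.48,0.23,0.0,0.16,0.0],[-0.18,0.48,0.22,0.0,0.17,0.0],[-0.19,0.48,0.22,0.0,0.16,0.0],[-0.2,0.48,0.21,0.0,0.17,0.0],[-0.2,0.48,0.2,0.0,0.17,0.0],[-0.21,0.48,0.2,0.0,0.16,0.0],[-0.22,0.48,0.2,0.0,0.17,0.0]]]
[[[-0.22,0.48,0.18,0.0,0.17,0.0],[-0.22,0.48,0.18,0.0,0.16,0.0],[-0.23,0.48,0.18,0.0,0.17,0.0],[-0.24,0.48,0.16,0.0,0.16,-0.01]]]
```

{"api": "send_rows", "payload": {"increments": [[[-0.12,0.0,-0.33,0.0,0.0,0.0],[-0.12,0.0,-0.33,0.0,0.0,0.0],[-0.12,0.0,-0.33,0.0,0.0,0.0],[-0.12,0.0,-0.33,0.0,0.0,0.0]]]}}

```text
clock: 6.32
eef_pos: [0.5771, -0.0062, 0.2164]
tool_rot: [-0.355, 0.919, 0.063, 0.162]
ft_force: [-0.3, -0.3, -1.3]
grip_width: 0.0109
```

{"api": "send_rows", "payload": {"increments": [[[-0.17,0.48,0.23,0.0,0.17,0.0],[-0.18,0.48,0.23,0.0,0.16,0.0],[-0.18,0.48,0.22,0.0,0.17,0.0],[-0.19,0.48,0.22,0.0,0.16,0.0],[-0.2,0.48,0.21,0.0,0.17,0.0],[-0.2,0.48,0.2,0.0,0.17,0.0],[-0.21,0.48,0.2,0.0,0.16,0.0],[-0.22,0.48,0.2,0.0,0.17,0.0]]]}}

```text
clock: 7.32
eef_pos: [0.5188, 0.2014, 0.1514]
tool_rot: [-0.36, 0.931, 0.021, 0.054]
ft_force: [-0.1, 0.7, -0.7]
grip_width: 0.0105
```

{"api": "send_rows", "payload": {"increments": [[[-0.22,0.48,0.18,0.0,0.17,0.0],[-0.22,0.48,0.18,0.0,0.16,0.0],[-0.23,0.48,0.18,0.0,0.17,0.0],[-0.24,0.48,0.16,0.0,0.16,-0.01],[0,0,0,0,0,0],[0,0,0,0,0,0]]]}}

```text
clock: 8.07
eef_pos: [0.49, 0.3032, 0.1201]
tool_rot: [-0.362, 0.932, -0.0, 0.0]
ft_force: [0.6, 0.4, -1.0]
grip_width: 0.0106
```

```bash
python3 - <<'E'
from h import *
st(); c=snap('wrist','w6'); t=snap('top','t6'); P=cloud(c)
for r in range(60,225,15): print(r,P[r,262].round(4), end=' | ')
for q in range(180,350,20): print(q,P[150,q].round(4), end=' | ')
E
```

```text
t8.07 p [0.49   0.3032 0.1201] yang 132.39 z [ 8.e-04 -1.e-04 -1.e+00] F [ 0.64  0.4  -0.98] M [-0.014 -0.02   0.013] w 0.0106 q [ 0.55  0.46  0.01  1.12 -0.   -0.19]
60 [0.4239 0.2431 0.1063] | 75 [0.4287 0.2474 0.1072] | 90 [0.4335 0.2518 0.1074] | 105 [0.4384 0.2563 0.1077] | 120 [0.4434 0.2608 0.1088] | 135 [0.4485 0.2655 0.1085] | 150 [0.4538 0.2704 0.1077] | 165 [0.4592 0.2752 0.1082] | 180 [0.4646 0.2802 0.1088] | 195 [0.4704 0.2855 0.1084] | 210 [0.4766 0.2911 0.1073] | 180 [0.4805 0.2412 0.1077] | 200 [0.4744 0.2483 0.1062] | 220 [0.4675 0.2555 0.1077] | 240 [0.4611 0.2626 0.1068] | 260 [0.4545 0.2697 0.1073] | 280 [0.4481 0.2769 0.107 ] | 300 [0.4415 0.2839 0.1074] | 320 [0.435  0.291  0.1075] | 340 [0.4284 0.2984 0.1065] |
```

View pics/w6.png

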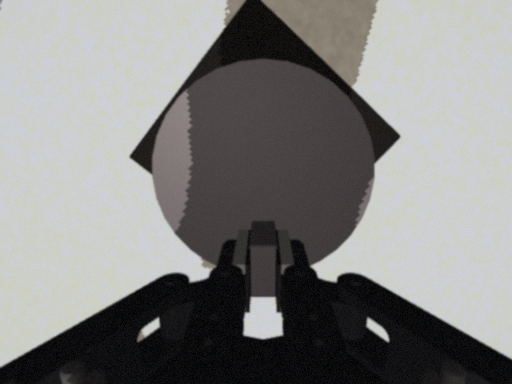

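View pics/t6.png

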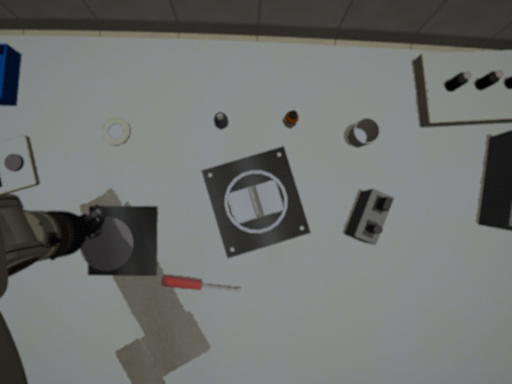

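{"api": "send_rows", "payload": {"increments": [[[0,0,0.32,0,0,0],[0,0,0.32,0,0,0],[0,0,0.32,0,0,0],[0,0,0.32,0,0,0],[0,0,0.32,0,0,0],[0,0,0.28,0,0,0],[0,0,0.04,0,0,0],[0,0,0.04,0,0,0]]]}}

```text
clock: 9.18
eef_pos: [0.4908, 0.3035, 0.0229]
tool_rot: [-0.361, 0.932, -0.0, 0.001]
ft_force: [1.4, 0.6, -1.3]
grip_width: 0.0107
```

{"api": "send_rows", "payload": {"increments": [[[0,0,0,0,0,0],[0,0,0,0,0,0]]]}}

```text
clock: 9.43
eef_pos: [0.4909, 0.3035, 0.0233]
tool_rot: [-0.361, 0.932, -0.0, 0.001]
ft_force: [-0.3, 0.9, -1.5]
grip_width: 0.0111
```

```bash
python3 - <<'E'
from h import *
st()
E
```

```text
t9.43 p [0.4909 0.3035 0.0233] yang 132.36 z [ 0.0028  0.001  -1.    ] F [-0.35  0.88 -1.55] M [ 0.02  -0.064  0.019] w 0.0111 q [ 0.55  0.57 -0.1   0.9  -0.   -0.19]
```

{"api": "send_rows", "payload": {"increments": [[[0,0,0.02,0,0,0],[0,0,0.02,0,0,0],[0,0,0,0,0,0],[0,0,0,0,0,0]]]}}

```text
clock: 9.93
eef_pos: [0.4908, 0.3034, 0.0216]
tool_rot: [-0.361, 0.932, -0.0, 0.001]
ft_force: [-0.7, -0.1, 5.9]
grip_width: 0.0106
```

```bash
python3 - <<'E'
from h import *
st()
E
```

```text
t9.93 p [0.4908 0.3034 0.0216] yang 132.35 z [ 2.6e-03  9.0e-04 -1.0e+00] F [-0.74 -0.11  5.88] M [-0.217  0.446 -0.003] w 0.0106 q [ 0.55  0.57 -0.11  0.89 -0.   -0.19]
```

{"api": "send_rows", "payload": {"increments": [[[0,0,0,0,0,0],[0,0,0,0,0,0],[0,0,0,0,0,0],[0,0,0,0,0,0]]], "grip": 0.3}}

```text
clock: 10.42
eef_pos: [0.4904, 0.3032, 0.0205]
tool_rot: [-0.361, 0.932, -0.0, 0.001]
ft_force: [-0.1, -0.1, -0.6]
grip_width: 0.0596
```

```bash
python3 - <<'E'
from h import *
st(); c=snap('wrist','w7')
p,r=pose()
u=p+[0,0,.16]; plan(u,r,6)
plan([.560,-.286,.215],down(70),20,u,r)
# rack refine from top
E
```

```text
t10.43 p [0.4904 0.3032 0.0205] yang 132.36 z [ 1.4e-03  2.0e-04 -1.0e+00] F [-0.07 -0.06 -0.63] M [-0.009 -0.022 -0.008] w 0.0596 q [ 0.55  0.57 -0.11  0.89 -0.   -0.19]
max 0.54
[[[0.0,0.0,-0.53,0.0,0.0,0.0],[0.0,0.0,-0.54,0.0,0.0,0.0],[0.0,0.0,-0.53,0.0,0.0,0.0],[0.0,0.0,-0.53,0.0,0.0,0.0],[0.0,0.0,-0.54,0.0,0.0,0.0],[0.0,0.0,-0.53,0.0,0.0,0.0]]]
max 0.6
[[[0.35,-0.48,-0.03,0.0,0.0,0.31],[0.31,-0.5,-0.04,0.0,0.0,0.31],[0.3,-0.52,-0.03,0.0,0.0,0.32],[0.26,-0.53,-0.04,0.0,0.0,0.31],[0.23,-0.55,-0.03,0.0,0.0,0.31],[0.2,-0.55,-0.04,0.0,0.0,0.31],[0.18,-0.57,-0.03,0.0,0.0,0.31],[0.14,-0.58,-0.04,0.0,0.0,0.31]]]
[[[0.11,-0.58,-0.03,0.0,0.0,0.32],[0.08,-0.59,-0.04,0.0,0.0,0.31],[0.04,-0.59,-0.03,0.0,0.0,0.31],[0.01,-0.59,-0.03,0.0,0.01,0.31],[-0.01,-0.6,-0.04,0.0,0.0,0.31],[-0.05,-0.59,-0.03,0.0,0.0,0.31],[-0.09,-0.59,-0.04,0.0,0.0,0.32],[-0.11,-0.58,-0.03,0.0,0.0,0.31]]]
[[[-0.15,-0.57,-0.04,0.0,0.0,0.31],[-0.17,-0.57,-0.03,0.0,0.0,0.31],[-0.21,-0.55,-0.04,0.0,0.0,0.31],[-0.24,-0.55,-0.03,0.0,0.0,0.32]]]
```

View pics/w7.png

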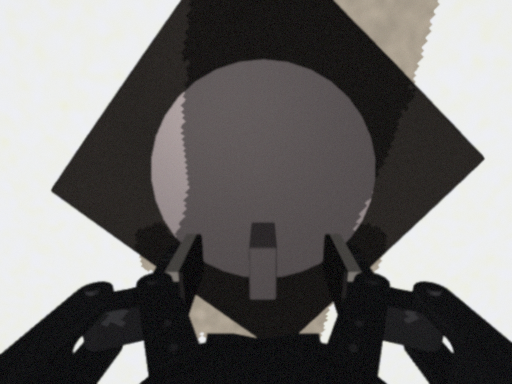

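{"api": "send_rows", "payload": {"increments": [[[0,0,-0.53,0,0,0],[0,0,-0.54,0,0,0],[0,0,-0.53,0,0,0],[0,0,-0.53,0,0,0],[0,0,-0.54,0,0,0],[0,0,-0.53,0,0,0]]]}}

```text
clock: 11.22
eef_pos: [0.4901, 0.3031, 0.1816]
tool_rot: [-0.361, 0.932, -0.0, 0.001]
ft_force: [0.5, -0.4, -0.4]
grip_width: 0.0597
```

{"api": "send_rows", "payload": {"increments": [[[0.35,-0.48,-0.03,0,0,0.31],[0.31,-0.5,-0.04,0,0,0.31],[0.3,-0.52,-0.03,0,0,0.32],[0.26,-0.53,-0.04,0,0,0.31],[0.23,-0.55,-0.03,0,0,0.31],[0.2,-0.55,-0.04,0,0,0.31],[0.18,-0.57,-0.03,0,0,0.31],[0.14,-0.58,-0.04,0,0,0.31]]]}}

```text
clock: 12.22
eef_pos: [0.5179, 0.0664, 0.1947]
tool_rot: [-0.151, 0.989, 0.0, 0.001]
ft_force: [0.7, -0.5, -0.3]
grip_width: 0.0596
```

{"api": "send_rows", "payload": {"increments": [[[0.11,-0.58,-0.03,0,0,0.32],[0.08,-0.59,-0.04,0,0,0.31],[0.0,0,0,0,0,0],[0,0,0,0,0,0],[0,0,0,0,0,0]]]}}

```text
clock: 12.85
eef_pos: [0.5246, 0.0093, 0.198]
tool_rot: [-0.098, 0.995, 0.0, 0.001]
ft_force: [-0.1, 0.0, 0.2]
grip_width: 0.0599
```

```bash
python3 - <<'E'
from h import *
st(); c=snap('wrist','w8'); st()
i=cv2.imread('pics/w8.png'); cv2.imwrite('pics/w8z.png',cv2.resize(i[40:260,130:400],None,fx=2.7,fy=2.7,interpolation=cv2.INTER_CUBIC))
E
```

```text
t12.85 p [0.5246 0.0093 0.198 ] yang 101.24 z [ 1.4e-03  6.0e-04 -1.0e+00] F [-0.09  0.04  0.22] M [-0.026  0.003 -0.027] w 0.0599 q [ 0.02  0.31 -0.01  1.25  0.   -0.18]
t12.90 p [0.5246 0.0094 0.1981] yang 101.25 z [ 1.5e-03  6.0e-04 -1.0e+00] F [ 0.64  0.03 -0.28] M [-0.007 -0.01  -0.017] w 0.0596 q [ 0.02  0.31 -0.01  1.25  0.   -0.18]
```

View pics/w8z.png

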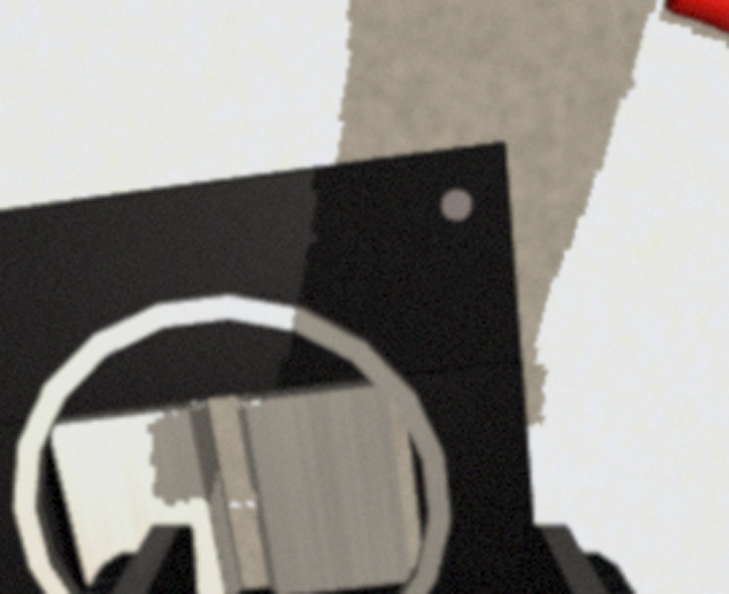

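```bash
python3 - <<'E'
from h import *
c=load('w8'); g=c['color'].mean(2).round().astype(int)
for r in (195,202,210,218,225,235,245,252): print(r,g[r,190:236].tolist())
i=cv2.imread('pics/w8.png'); cv2.imwrite('pics/w8y.png',cv2.resize(i[180:265,180:290],None,fx=7,fy=7,interpolation=cv2.INTER_NEAREST))
E
```

```text
195 [150, 141, 141, 140, 144, 142, 142, 141, 141, 137, 118, 99, 92, 89, 89, 92, 88, 93, 125, 145, 152, 155, 152, 153, 154, 153, 153, 148, 127, 107, 100, 115, 133, 138, 140, 139, 143, 138, 140, 141, 144, 140, 143, 146, 143, 145]
202 [145, 141, 142, 144, 140, 137, 140, 142, 139, 141, 139, 122, 105, 92, 89, 91, 87, 89, 91, 112, 143, 149, 153, 149, 153, 150, 151, 152, 148, 132, 112, 103, 112, 129, 139, 140, 138, 139, 138, 138, 143, 142, 141, 139, 140, 144]
210 [143, 143, 143, 139, 139, 138, 137, 141, 138, 138, 136, 140, 133, 114, 96, 88, 89, 88, 91, 86, 95, 130, 148, 148, 147, 147, 145, 146, 146, 147, 135, 118, 101, 101, 118, 133, 137, 136, 139, 139, 137, 138, 139, 139, 140, 140]
218 [138, 141, 142, 141, 141, 136, 137, 139, 138, 138, 135, 138, 138, 134, 124, 106, 89, 86, 92, 106, 120, 117, 119, 139, 149, 151, 150, 155, 155, 159, 156, 149, 128, 110, 104, 113, 128, 135, 136, 137, 137, 136, 136, 139, 138, 139]
225 [183, 153, 140, 139, 148, 171, 182, 181, 166, 165, 197, 217, 220, 219, 216, 191, 146, 114, 121, 130, 129, 131, 128, 119, 138, 158, 176, 171, 163, 154, 157, 176, 183, 173, 149, 119, 113, 126, 134, 137, 135, 137, 135, 135, 139, 137]
235 [81, 82, 81, 81, 80, 72, 67, 55, 54, 59, 96, 167, 211, 224, 226, 224, 226, 216, 176, 140, 130, 132, 132, 130, 125, 118, 139, 147, 151, 150, 153, 151, 154, 153, 148, 129, 105, 103, 114, 126, 133, 134, 135, 136, 134, 134]
245 [51, 35, 18, 14, 9, 15, 15, 17, 14, 12, 20, 66, 141, 199, 221, 225, 225, 225, 224, 214, 169, 131, 126, 128, 128, 126, 119, 120, 141, 150, 151, 151, 147, 144, 147, 149, 144, 125, 107, 107, 119, 128, 130, 134, 137, 136]
252 [11, 12, 13, 11, 15, 2, 9, 15, 8, 7, 17, 36, 106, 186, 220, 225, 225, 226, 225, 224, 217, 189, 139, 124, 127, 128, 129, 124, 121, 134, 149, 157, 152, 152, 148, 147, 148, 143, 127, 109, 105, 116, 130, 134, 134, 133]
```

View pics/w8y.png

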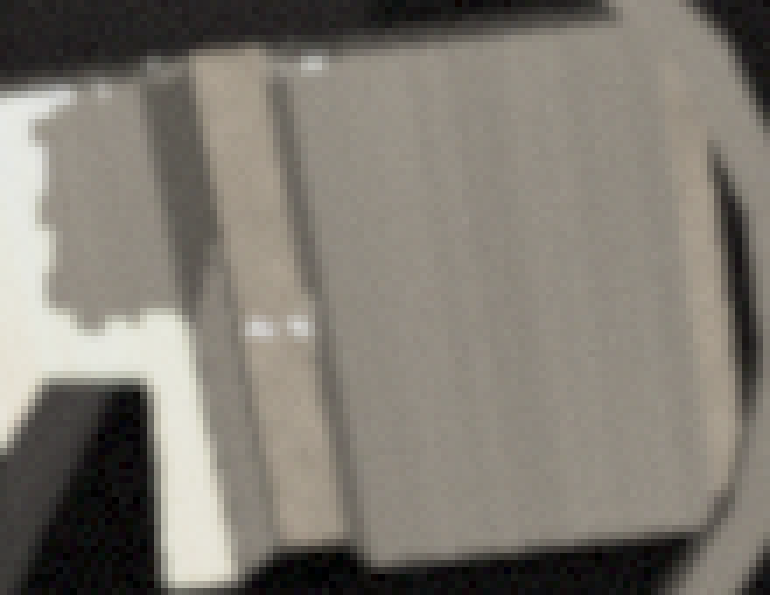

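```bash
python3 - <<'E'
from h import *
c=load('w8')
L=ray(c,[[200.3,195],[203.2,210],[208.7,235],[211.7,252]],.1); Rr=ray(c,[[220.8,195],[224,210],[228.5,235],[231,252]],.1)
print(L.round(4),Rr.round(4))
mL=(L+Rr)/2
d=mL[-1]-mL[0]; print('ang',np.degrees(np.arctan2(-d[1],-d[0])), [np.degrees(np.arctan2(*(X[0]-X[-1])[1::-1])) for X in (L,Rr)])
a=np.radians(18.4); n=np.array([-np.sin(a),np.cos(a)]); C=np.array([.559,-.022])
print('width',(L-Rr)[:,:2]@n, 'mid offset',(mL[:,:2]-C)@n)
E
```

```text
[[ 0.5347 -0.0389  0.1   ]
 [ 0.5468 -0.0348  0.1   ]
 [ 0.5678 -0.0273  0.1   ]
 [ 0.5827 -0.0225  0.1   ]] [[ 0.5315 -0.0229  0.1   ]
 [ 0.5436 -0.0184  0.1   ]
 [ 0.5645 -0.0112  0.1   ]
 [ 0.5795 -0.0066  0.1   ]]
ang -161.21971085182224 [np.float64(-161.1933661085212), np.float64(-161.2460722425442)]
width [-0.01618317 -0.01666124 -0.0162635  -0.01613632] mid offset [-2.74255905e-04 -1.53351155e-05  3.53258520e-04  6.22553419e-05]
```

{"api": "send_rows", "payload": {"increments": [[[0.04,-0.59,-0.03,0,0,0.31],[0.01,-0.59,-0.03,0,0.01,0.31],[-0.01,-0.6,-0.04,0,0,0.31],[-0.05,-0.59,-0.03,0,0,0.31],[-0.09,-0.59,-0.04,0,0,0.32],[-0.11,-0.58,-0.03,0,0,0.31],[-0.15,-0.57,-0.04,0,0,0.31],[-0.17,-0.57,-0.03,0,0,0.31]]]}}

```text
clock: 13.9
eef_pos: [0.553, -0.2272, 0.2116]
tool_rot: [0.12, 0.993, 0.0, -0.0]
ft_force: [1.5, -0.1, 0.7]
grip_width: 0.0594
```

{"api": "send_rows", "payload": {"increments": [[[-0.21,-0.55,-0.04,0,0,0.31],[-0.24,-0.55,-0.03,0,0,0.32],[0,0,0,0,0,0],[0,0,0,0,0,0],[0,0,0,0,0,0]]]}}

```text
clock: 14.52
eef_pos: [0.5598, -0.2848, 0.2151]
tool_rot: [0.173, 0.985, 0.0, -0.0]
ft_force: [0.6, 0.1, 0.1]
grip_width: 0.0595
```

```bash
python3 - <<'E'
from h import *
st(); c=snap('wrist','w9'); st(); P=cloud(c)
m=(P[...,2]>.128)&(P[...,2]<.145); m[270:]=0
n,l,s,_=cv2.connectedComponentsWithStats(m.astype(np.uint8))
for k in range(1,n):
    if s[k,4]>60:
        q=P[l==k]; print(s[k],cv2.minAreaRect((q[:,:2]*1000).astype(np.float32)),np.percentile(q[:,2],90))
E
```

```text
t14.53 p [ 0.5598 -0.2848  0.2151] yang 70.06 z [-4.e-04  6.e-04 -1.e+00] F [0.57 0.06 0.07] M [ 0.045 -0.012 -0.021] w 0.0595 q [-0.47  0.51  0.34  1.4   0.   -0.12]
t14.57 p [ 0.5599 -0.2849  0.2152] yang 70.06 z [-2.e-04  5.e-04 -1.e+00] F [ 0.38 -0.37  0.48] M [-0.002  0.014 -0.039] w 0.0598 q [-0.47  0.51  0.34  1.4   0.   -0.12]
[249 114  26  28 560] ((508.9687805175781, -266.862060546875), (17.501506805419922, 17.685514450073242), 50.450469970703125) 0.13709305117223824
[252 186  19  36 669] ((561.2119750976562, -286.61285400390625), (13.43968391418457, 26.04314422607422), 70.10197448730469) 0.13705199356131184
```

View pics/w9.png

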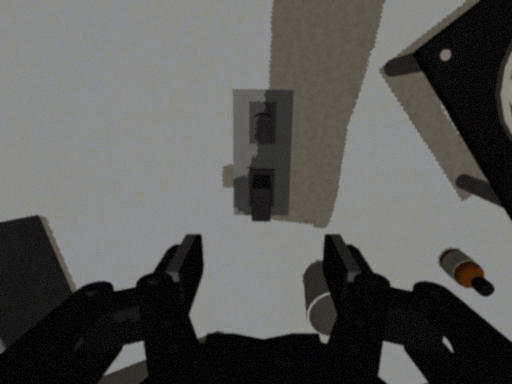

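{"api": "send_rows", "payload": {"increments": [[[-0.03,-0.03,0.35,0,0,0],[0,0,0.4,0,0,0],[0,0,0.4,0,0,0],[0,0,0.4,0,0,0],[0,0,0.4,0,0,0],[0,0,0.27,0,0,0],[0,0,0,0,0,0],[0,0,0,0,0,0]]]}}

```text
clock: 15.58
eef_pos: [0.5612, -0.2881, 0.105]
tool_rot: [0.174, 0.985, -0.0, 0.001]
ft_force: [0.0, -0.1, -0.1]
grip_width: 0.0599
```

```bash
python3 - <<'E'
from h import *
st(); c=snap('wrist','w10')
E
```

```text
t15.57 p [ 0.5612 -0.2881  0.105 ] yang 69.97 z [ 1.3e-03 -4.0e-04 -1.0e+00] F [ 0.03 -0.1  -0.13] M [-0.04   0.005  0.023] w 0.0599 q [-0.47  0.58  0.16  1.15  0.   -0.12]
```

View pics/w10.png

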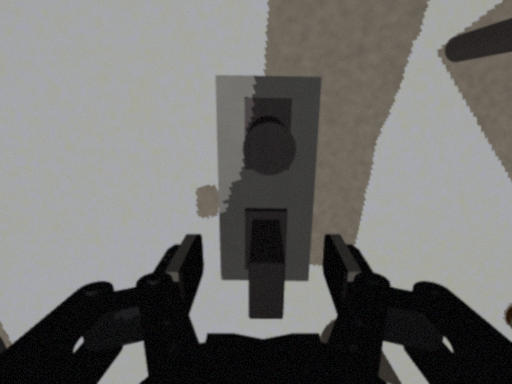

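{"api": "send_rows", "payload": {"increments": [[[0,-0.01,0,0,0,0],[0,0,0,0,0,0],[0,0,0,0,0,0],[0,0,0,0,0,0],[0,0,0,0,0,0]]], "grip": 1}}

```text
clock: 16.25
eef_pos: [0.5607, -0.2886, 0.1046]
tool_rot: [0.174, 0.985, 0.0, 0.0]
ft_force: [0.1, 0.8, 3.7]
grip_width: 0.0138
```

```bash
python3 - <<'E'
from h import *
st(); p,r=pose()
u=p+[0,0,.12]; plan(u,r,6)
plan([.559,-.022,.225],down(108.5),12,u,r)
E
```

```text
t16.25 p [ 0.5607 -0.2886  0.1046] yang 69.96 z [ 8.e-04 -1.e-04 -1.e+00] F [0.12 0.78 3.65] M [ 0.066  0.063 -0.004] w 0.0138 q [-0.48  0.58  0.16  1.15  0.   -0.13]
max 0.4
[[[0.0,0.0,-0.4,0.0,0.0,0.0],[0.0,0.0,-0.4,0.0,0.0,0.0],[0.0,0.0,-0.4,0.0,0.0,0.0],[0.0,0.0,-0.4,0.0,0.0,0.0],[0.0,0.0,-0.4,0.0,0.0,0.0],[0.0,0.0,-0.4,0.0,0.0,0.0]]]
max 0.45
[[[0.16,0.42,0.0,0.0,0.0,-0.32],[0.13,0.42,0.0,0.0,0.0,-0.32],[0.1,0.43,0.0,0.0,0.0,-0.32],[0.09,0.44,0.0,0.0,0.0,-0.32],[0.06,0.44,0.0,0.0,0.0,-0.33],[0.03,0.44,0.0,0.0,0.0,-0.32],[0.01,0.45,-0.01,0.0,0.0,-0.32],[-0.02,0.44,0.0,0.0,0.0,-0.32]]]
[[[-0.04,0.44,0.0,0.0,0.0,-0.32],[-0.06,0.44,0.0,0.0,0.0,-0.32],[-0.09,0.44,0.0,0.0,0.0,-0.32],[-0.12,0.43,0.0,0.0,0.0,-0.32]]]
```

{"api": "send_rows", "payload": {"increments": [[[0,0,-0.3,0,0,0],[0,0,-0.42,0,0,0],[0,0,-0.42,0,0,0],[0,0,-0.42,0,0,0],[0,0,-0.42,0,0,0],[0,0,-0.42,0,0,0]]]}}

```text
clock: 17.0
eef_pos: [0.5602, -0.2885, 0.2251]
tool_rot: [0.174, 0.985, 0.0, -0.0]
ft_force: [0.5, 0.3, -0.6]
grip_width: 0.0135
```

{"api": "send_rows", "payload": {"increments": [[[0.16,0.42,0,0,0,-0.32],[0.13,0.42,0,0,0,-0.32],[0.1,0.43,0,0,0,-0.32],[0.09,0.44,0,0,0,-0.32],[0.06,0.44,0,0,0,-0.33],[0.03,0.44,0,0,0,-0.32],[0.01,0.45,-0.01,0,0,-0.32],[-0.02,0.44,0,0,0,-0.32]]]}}

```text
clock: 18.0
eef_pos: [0.5594, -0.1092, 0.2247]
tool_rot: [-0.051, 0.999, 0.0, 0.0]
ft_force: [-0.1, 0.2, -1.8]
grip_width: 0.0135
```

{"api": "send_rows", "payload": {"increments": [[[-0.04,0.44,0,0,0,-0.32],[-0.06,0.44,0,0,0,-0.32],[-0.09,0.44,0,0,0,-0.32],[-0.12,0.43,0,0,0,-0.32],[0,0,0,0,0,0],[0,0,0,0,0,0],[0,0,0,0,0,0]]]}}

```text
clock: 18.88
eef_pos: [0.5588, -0.0223, 0.2246]
tool_rot: [-0.16, 0.987, -0.0, -0.0]
ft_force: [-0.7, 0.1, -1.7]
grip_width: 0.0132
```

```bash
python3 - <<'E'
from h import *
st(); c=snap('wrist','w11'); st(); snap('side','s11')
i=cv2.imread('pics/s11.png'); cv2.imwrite('pics/s11z.png',cv2.resize(i[110:270,180:350],None,fx=3.6,fy=3.6,interpolation=cv2.INTER_CUBIC))
E
```

```text
t18.88 p [ 0.5588 -0.0223  0.2246] yang 108.41 z [-0.e+00 -1.e-04 -1.e+00] F [-0.69  0.1  -1.73] M [0.01  0.003 0.005] w 0.0132 q [-0.04  0.36  0.14  1.34 -0.   -0.36]
t18.93 p [ 0.5588 -0.0224  0.2246] yang 108.40 z [-0.  0. -1.] F [ 0.74 -0.48 -0.56] M [-0.005  0.004 -0.02 ] w 0.0133 q [-0.04  0.36  0.14  1.34  0.   -0.36]
```

View pics/w11.png

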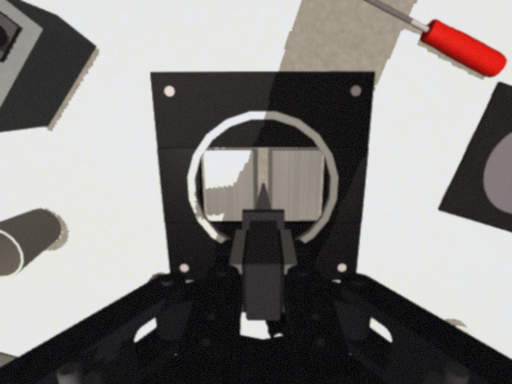

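View pics/s11z.png

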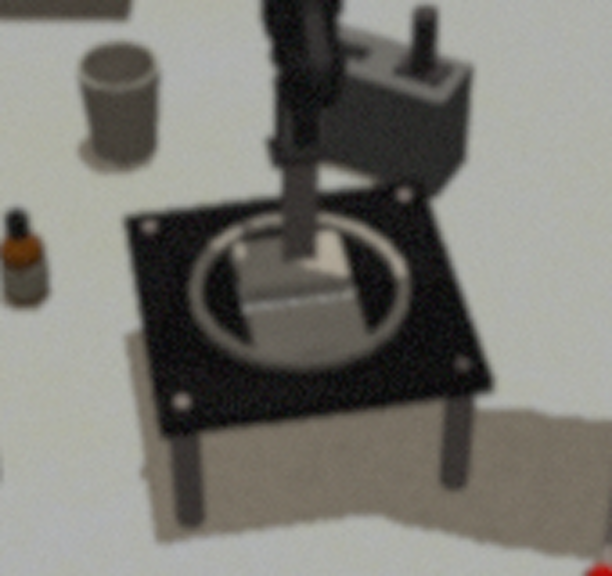

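```bash
python3 - <<'E'
from h import *
c=load('w11'); g=c['color'].mean(2).round().astype(int)
for r in (152,160,168,176,184,190,200,208): print(r,g[r,248:282].tolist())
E
```

```text
152 [233, 228, 196, 158, 134, 111, 96, 90, 92, 107, 136, 145, 152, 153, 151, 151, 149, 150, 149, 138, 117, 103, 99, 104, 120, 137, 145, 146, 143, 146, 142, 144, 147, 149]
160 [188, 154, 147, 146, 134, 107, 91, 88, 94, 110, 139, 147, 146, 147, 146, 146, 146, 147, 147, 136, 116, 103, 98, 104, 121, 137, 144, 145, 145, 144, 141, 143, 145, 148]
168 [146, 144, 144, 143, 138, 113, 91, 88, 93, 111, 139, 152, 157, 154, 157, 154, 155, 155, 155, 142, 118, 104, 100, 104, 122, 136, 140, 142, 143, 140, 143, 141, 146, 145]
176 [146, 144, 141, 145, 136, 111, 92, 87, 94, 111, 142, 159, 158, 160, 160, 159, 157, 155, 154, 138, 116, 103, 101, 103, 120, 138, 141, 142, 143, 142, 141, 144, 145, 144]
184 [140, 143, 142, 141, 135, 109, 91, 88, 90, 108, 136, 149, 148, 124, 87, 72, 90, 133, 151, 145, 119, 101, 99, 105, 121, 137, 141, 141, 143, 141, 142, 141, 143, 144]
190 [144, 141, 142, 142, 138, 116, 94, 88, 88, 101, 130, 133, 100, 69, 63, 62, 63, 73, 98, 111, 108, 100, 99, 106, 126, 137, 140, 140, 141, 140, 142, 140, 143, 143]
200 [140, 141, 141, 137, 134, 114, 94, 89, 82, 72, 66, 60, 60, 60, 62, 62, 60, 60, 61, 63, 72, 88, 97, 110, 126, 133, 140, 140, 141, 139, 142, 139, 142, 144]
208 [121, 121, 116, 122, 117, 103, 83, 66, 60, 56, 55, 53, 56, 55, 55, 56, 56, 53, 54, 59, 57, 58, 63, 82, 104, 114, 118, 120, 119, 118, 120, 120, 121, 123]
```

{"api": "send_rows", "payload": {"increments": [[[0,0,0.25,0,0,0],[0,0,0.25,0,0,0],[0,0,0.25,0,0,0],[0,0,0.25,0,0,0],[0,0,0.2,0,0,0],[0,0,0.1,0,0,0],[0,0,0,0,0,0],[0,0,0,0,0,0]]]}}

```text
clock: 19.98
eef_pos: [0.5592, -0.0217, 0.1601]
tool_rot: [-0.16, 0.987, 0.0, 0.001]
ft_force: [-0.0, 0.8, -0.7]
grip_width: 0.0135
```

```bash
cat >> h.py <<'E'
def avg(n=8):
    F=[];M=[]
    for i in range(n):
        o=get_obs(); F.append(o['ft_force']); M.append(o['ft_torque']); camera('wrist')
    o=get_obs();r=R.from_quat(o['tool_rot']).inv()
    F=np.array(F);print('avgF world',F.mean(0).round(2),'sd',F.std(0).round(2),'tool',r.apply(F.mean(0)).round(2),'Mtool',r.apply(np.mean(M,0)).round(3)); st()
E
python3 - <<'E'
from h import *
avg()
E
```

```text
avgF world [-0.1   0.33 -1.35] sd [0.69 0.29 0.47] tool [-0.01  0.34  1.35] Mtool [0.026 0.007 0.004]
t20.38 p [ 0.5589 -0.0217  0.1598] yang 108.45 z [ 3.e-04  2.e-04 -1.e+00] F [-0.13  0.14 -0.71] M [-0.002  0.    -0.015] w 0.0137 q [-0.04  0.4   0.02  1.19  0.   -0.36]
```

{"api": "send_rows", "payload": {"increments": [[[0,0,0.1,0,0,0],[0,0,0.06,0,0,0],[0,0,0.06,0,0,0],[0,0,0.04,0,0,0],[0,0,0,0,0,0]]]}}

```text
clock: 21.0
eef_pos: [0.5588, -0.0219, 0.1464]
tool_rot: [-0.16, 0.987, -0.0, -0.0]
ft_force: [0.7, -1.0, -1.6]
grip_width: 0.013
```

```bash
python3 - <<'E'
from h import *
avg(4)
E
```

```text
avgF world [ 0.44 -0.78 -2.14] sd [0.33 0.48 0.53] tool [-0.17 -0.88  2.14] Mtool [ 0.385 -0.012 -0.005]
t21.20 p [ 0.5588 -0.0219  0.1466] yang 108.45 z [-1.e-04 -1.e-04 -1.e+00] F [ 0.69 -0.16 -1.65] M [-0.39  -0.111  0.014] w 0.0137 q [-0.04  0.41 -0.    1.16 -0.   -0.36]
```

{"api": "send_rows", "payload": {"increments": [[[0,0,0.02,0,0,0],[0,0,0.02,0,0,0],[0,0,0.02,0,0,0]]]}}

```text
clock: 21.58
eef_pos: [0.5591, -0.0218, 0.1439]
tool_rot: [-0.16, 0.987, -0.0, 0.0]
ft_force: [1.1, -2.3, -0.2]
grip_width: 0.0133
```

```bash
python3 - <<'E'
from h import *
avg(4)
E
```

```text
avgF world [ 1.08 -2.03 -0.65] sd [0.41 0.23 0.26] tool [-0.38 -2.27  0.65] Mtool [ 0.511 -0.087  0.009]
t21.77 p [ 0.5591 -0.0218  0.1437] yang 108.45 z [ 5.e-04  1.e-04 -1.e+00] F [ 0.27 -1.72 -0.36] M [-0.508 -0.284 -0.016] w 0.0129 q [-0.04  0.41 -0.    1.15  0.   -0.36]
```

{"api": "send_rows", "payload": {"increments": [[[0,0,0.02,0,0,0],[0,0,0.02,0,0,0],[0,0,0.02,0,0,0]]]}}

```text
clock: 22.15
eef_pos: [0.5589, -0.0219, 0.1407]
tool_rot: [-0.16, 0.987, -0.0, 0.0]
ft_force: [0.1, -2.3, 0.4]
grip_width: 0.0133
```

```bash
python3 - <<'E'
from h import *
avg(4)
E
```

```text
avgF world [ 1.07 -2.59  0.19] sd [0.68 0.17 0.21] tool [-0.2  -2.79 -0.19] Mtool [ 0.7   -0.079 -0.007]
t22.35 p [ 0.5589 -0.0218  0.1405] yang 108.45 z [ 0.  0. -1.] F [ 1.   -2.67  0.24] M [-0.676 -0.37   0.034] w 0.0134 q [-0.04  0.42 -0.01  1.14  0.   -0.36]
```

{"api": "send_rows", "payload": {"increments": [[[0,-0.006,0.02,0,0,0],[0,0,0.02,0,0,0],[0,0,0,0,0,0]]]}}

```text
clock: 22.72
eef_pos: [0.5589, -0.022, 0.1385]
tool_rot: [-0.16, 0.987, 0.0, -0.0]
ft_force: [1.4, -2.6, -0.6]
grip_width: 0.0137
```

```bash
python3 - <<'E'
from h import *
avg(4)
E
```

```text
avgF world [ 1.13 -3.03 -0.88] sd [0.55 0.29 0.23] tool [-0.11 -3.23  0.88] Mtool [ 0.693 -0.077 -0.02 ]
t22.93 p [ 0.5589 -0.022   0.1385] yang 108.45 z [-2.e-04  2.e-04 -1.e+00] F [ 1.1  -2.87 -0.29] M [-0.684 -0.319 -0.014] w 0.0130 q [-0.04  0.42 -0.01  1.14  0.   -0.36]
```

{"api": "send_rows", "payload": {"increments": [[[0,0,0.02,0,0,0],[0,0,0.02,0,0,0],[0,0,0,0,0,0]]]}}

```text
clock: 23.3
eef_pos: [0.5589, -0.022, 0.1366]
tool_rot: [-0.16, 0.987, 0.0, 0.0]
ft_force: [1.0, -3.1, -0.2]
grip_width: 0.0133
```

```bash
python3 - <<'E'
from h import *
avg(4)
E
```

```text
avgF world [ 0.76 -2.88 -0.33] sd [0.41 0.47 0.51] tool [ 0.19 -2.97  0.33] Mtool [ 0.754 -0.05   0.011]
t23.50 p [ 0.5589 -0.022   0.1366] yang 108.45 z [-0.e+00  1.e-04 -1.e+00] F [ 1.3  -3.34 -0.15] M [-0.705 -0.282  0.054] w 0.0134 q [-0.04  0.42 -0.02  1.14  0.   -0.36]
```

{"api": "send_rows", "payload": {"increments": [[[0,-0.006,0.0,0,0,0],[0,-0.006,0.0,0,0,0],[0,0,0,0,0,0]]]}}

```text
clock: 23.88
eef_pos: [0.559, -0.0223, 0.1366]
tool_rot: [-0.16, 0.987, 0.0, -0.0]
ft_force: [2.3, -2.4, 0.6]
grip_width: 0.0134
```

```bash
python3 - <<'E'
from h import *
avg(5)
E
```

```text
avgF world [ 1.34 -1.83 -0.38] sd [0.54 0.29 0.54] tool [-0.69 -2.16  0.38] Mtool [ 0.452 -0.119  0.003]
t24.12 p [ 0.559  -0.0224  0.1366] yang 108.46 z [-2.e-04  6.e-04 -1.e+00] F [ 1.09 -0.9  -0.74] M [-0.374 -0.225  0.006] w 0.0133 q [-0.04  0.42 -0.01  1.14  0.   -0.36]
```

{"api": "send_rows", "payload": {"increments": [[[0,-0.006,0.0,0,0,0],[0,-0.004,0.0,0,0,0],[0,0,0,0,0,0]]]}}

```text
clock: 24.5
eef_pos: [0.5591, -0.0226, 0.1366]
tool_rot: [-0.16, 0.987, 0.001, -0.0]
ft_force: [0.7, 0.6, -0.5]
grip_width: 0.0132
```

```bash
python3 - <<'E'
from h import *
avg(5)
E
```

```text
avgF world [ 0.54  0.84 -0.49] sd [0.26 0.39 0.49] tool [-0.78  0.62  0.49] Mtool [-0.137 -0.159  0.005]
t24.75 p [ 0.5591 -0.0227  0.1366] yang 108.47 z [-4.e-04  9.e-04 -1.e+00] F [ 1.    1.57 -0.42] M [ 0.283 -0.052  0.003] w 0.0133 q [-0.04  0.42 -0.01  1.14  0.   -0.36]
```

{"api": "send_rows", "payload": {"increments": [[[0,0,0.02,0,0,0],[0,0,0.02,0,0,0],[0,0,0,0,0,0]]]}}

```text
clock: 25.12
eef_pos: [0.5591, -0.0228, 0.1345]
tool_rot: [-0.16, 0.987, 0.0, -0.0]
ft_force: [0.2, 1.3, 0.4]
grip_width: 0.0135
```

```bash
python3 - <<'E'
from h import *
avg(5)
E
```

```text
avgF world [-0.27  1.58  0.39] sd [0.35 0.49 0.27] tool [-0.25  1.58 -0.39] Mtool [-0.466 -0.045  0.001]
t25.38 p [ 0.5591 -0.0229  0.1345] yang 108.46 z [-4.e-04  5.e-04 -1.e+00] F [-0.47  2.29 -0.83] M [0.561 0.107 0.023] w 0.0133 q [-0.04  0.42 -0.02  1.13  0.   -0.36]
```

{"api": "send_rows", "payload": {"increments": [[[0,0,0.02,0,0,0],[0,0,0.02,0,0,0],[0,0,0,0,0,0]]]}}

```text
clock: 25.75
eef_pos: [0.5592, -0.0229, 0.1326]
tool_rot: [-0.16, 0.987, 0.0, -0.0]
ft_force: [-0.6, 2.8, 0.8]
grip_width: 0.0131
```

```bash
python3 - <<'E'
from h import *
avg(5)
E
```

```text
avgF world [-0.49  2.51  1.  ] sd [0.32 0.24 0.4 ] tool [-0.33  2.53 -0.99] Mtool [-0.662 -0.035  0.001]
t26.00 p [ 0.5592 -0.0229  0.1326] yang 108.46 z [-1.e-04  4.e-04 -1.e+00] F [-1.15  2.16  1.33] M [ 0.671  0.117 -0.025] w 0.0133 q [-0.04  0.42 -0.02  1.13  0.   -0.36]
```

{"api": "send_rows", "payload": {"increments": [[[0,0.005,0.02,0,0,0],[0,0,0.02,0,0,0],[0,0,0,0,0,0]]]}}

```text
clock: 26.38
eef_pos: [0.5593, -0.0228, 0.1307]
tool_rot: [-0.16, 0.987, 0.0, 0.0]
ft_force: [0.1, 2.0, 1.6]
grip_width: 0.0136
```

```bash
python3 - <<'E'
from h import *
avg(5)
E
```

```text
avgF world [0.2  2.28 1.73] sd [0.37 0.41 0.63] tool [-0.91  2.1  -1.73] Mtool [-0.577 -0.037 -0.004]
t26.62 p [ 0.5593 -0.0228  0.1307] yang 108.45 z [ 3.e-04  1.e-04 -1.e+00] F [-1.26  2.52  2.53] M [0.565 0.138 0.027] w 0.0132 q [-0.04  0.43 -0.02  1.12  0.   -0.36]
```

{"api": "send_rows", "payload": {"increments": [[[0,0,0.02,0,0,0],[0,0,0.02,0,0,0],[0,0,0,0,0,0]]]}}

```text
clock: 27.0
eef_pos: [0.5593, -0.0228, 0.1286]
tool_rot: [-0.16, 0.987, 0.0, 0.0]
ft_force: [-0.3, 2.5, 3.1]
grip_width: 0.0133
```

```bash
python3 - <<'E'
from h import *
avg(5)
E
```

```text
avgF world [-0.21  2.25  3.04] sd [0.23 0.69 0.49] tool [-0.52  2.2  -3.04] Mtool [-0.512 -0.126  0.008]
t27.25 p [ 0.5593 -0.0228  0.1286] yang 108.45 z [ 2.e-04  2.e-04 -1.e+00] F [-0.39  1.12  2.87] M [0.518 0.024 0.03 ] w 0.0136 q [-0.04  0.43 -0.03  1.12  0.   -0.36]
```

{"api": "send_rows", "payload": {"increments": [[[0,0.006,0.02,0,0,0],[0,0,0.02,0,0,0],[0,0,0,0,0,0]]]}}

```text
clock: 27.62
eef_pos: [0.5592, -0.0227, 0.1267]
tool_rot: [-0.16, 0.987, -0.0, 0.0]
ft_force: [-0.4, 0.5, 3.1]
grip_width: 0.0132
```

```bash
python3 - <<'E'
from h import *
avg(6)
c=snap('side','s12');snap('wrist','w12')
i=cv2.imread('pics/s12.png'); cv2.imwrite('pics/s12z.png',cv2.resize(i[120:250,200:330],None,fx=4.5,fy=4.5,interpolation=cv2.INTER_CUBIC))
E
```

```text
avgF world [-0.01  0.95  3.04] sd [0.23 0.37 0.35] tool [-0.29  0.91 -3.04] Mtool [-0.227 -0.106 -0.015]
t27.93 p [ 0.5592 -0.0226  0.1266] yang 108.45 z [ 2.e-04 -0.e+00 -1.e+00] F [0.73 1.03 3.1 ] M [ 0.238 -0.094  0.03 ] w 0.0133 q [-0.04  0.43 -0.03  1.11  0.   -0.36]
```

View pics/s12z.png

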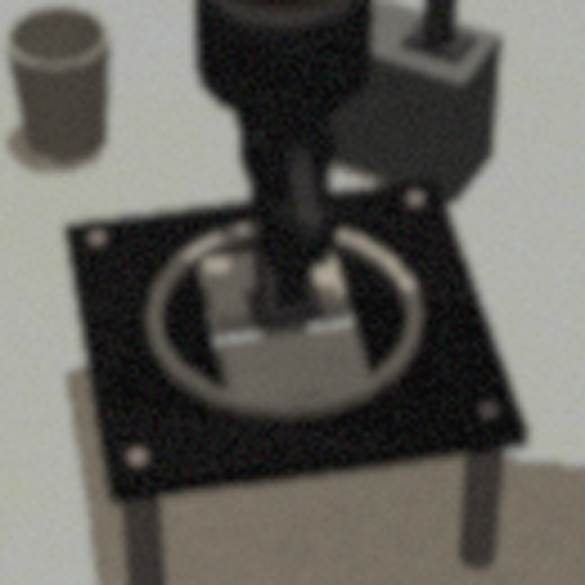

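View pics/w12.png

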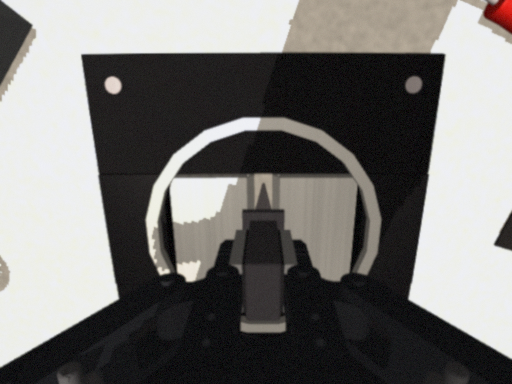

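{"api": "send_rows", "payload": {"increments": [[[0,0.002,0.02,0,0,0],[0,0,0.02,0,0,0],[0,0,0,0,0,0]]]}}

```text
clock: 28.4
eef_pos: [0.5591, -0.0225, 0.1247]
tool_rot: [-0.16, 0.987, -0.0, 0.0]
ft_force: [0.2, -0.5, 3.9]
grip_width: 0.0133
```

```bash
python3 - <<'E'
from h import *
avg(6)
E
```

```text
avgF world [ 0.19 -0.02  3.67] sd [0.37 0.41 0.44] tool [-0.18 -0.08 -3.67] Mtool [ 0.    -0.104  0.02 ]
t28.70 p [ 0.5591 -0.0225  0.1247] yang 108.45 z [ 2.e-04  0.e+00 -1.e+00] F [-0.07  0.12  3.87] M [ 0.02  -0.123  0.015] w 0.0137 q [-0.04  0.43 -0.03  1.11  0.   -0.36]
```

{"api": "send_rows", "payload": {"increments": [[[0,0,0.02,0,0,0],[0,0,0.02,0,0,0],[0,0,0,0,0,0]]]}}

```text
clock: 29.08
eef_pos: [0.5591, -0.0225, 0.1227]
tool_rot: [-0.16, 0.987, -0.0, 0.0]
ft_force: [-0.3, -0.8, 4.1]
grip_width: 0.0133
```

```bash
python3 - <<'E'
from h import *
avg(8)
i=snap('wrist','w13')['color'][:,:,::-1]
cv2.imwrite('pics/w13z.png',cv2.resize(i[165:345,190:340],None,fx=4,fy=3.3,interpolation=cv2.INTER_CUBIC))
P=cloud(load('w13')); 
for r in (212,214,216,218,220,224,230,240,250): print(r,P[r,262].round(4),P[r,247].round(4),P[r,235].round(4))
E
```

```text
avgF world [ 0.25 -0.34  4.54] sd [0.35 0.5  0.44] tool [-0.13 -0.4  -4.54] Mtool [ 0.056 -0.088 -0.004]
t29.48 p [ 0.5591 -0.0225  0.1227] yang 108.45 z [ 2.e-04  1.e-04 -1.e+00] F [ 0.41 -0.39  4.18] M [-0.043 -0.067  0.012] w 0.0131 q [-0.04  0.43 -0.04  1.1   0.   -0.36]
212 [ 0.5432 -0.0277  0.1091] [ 0.5454 -0.0351  0.1096] [ 0.5509 -0.0407  0.1004]
214 [ 0.5443 -0.0274  0.109 ] [ 0.5464 -0.0348  0.1098] [ 0.552  -0.0403  0.1005]
216 [ 0.545  -0.0271  0.1098] [ 0.5477 -0.0344  0.1093] [ 0.5532 -0.04    0.1004]
218 [ 0.5461 -0.0268  0.1098] [ 0.5483 -0.0341  0.1104] [ 0.5541 -0.0397  0.1009]
220 [ 0.5472 -0.0264  0.1095] [ 0.5499 -0.0337  0.1091] [ 0.5556 -0.0393  0.1   ]
224 [ 0.5474 -0.0263  0.1145] [ 0.552  -0.033   0.1091] [ 0.5575 -0.0386  0.1009]
230 [ 0.5469 -0.0264  0.1229] [ 0.5512 -0.0328  0.1183] [ 0.5614 -0.0375  0.0997]
240 [ 0.547  -0.0264  0.1335] [ 0.5501 -0.0325  0.1314] [ 0.5521 -0.0375  0.1308]
250 [ 0.5474 -0.0262  0.1422] [ 0.5489 -0.0322  0.1431] [ 0.5518 -0.0368  0.1405]
```

View pics/w13z.png

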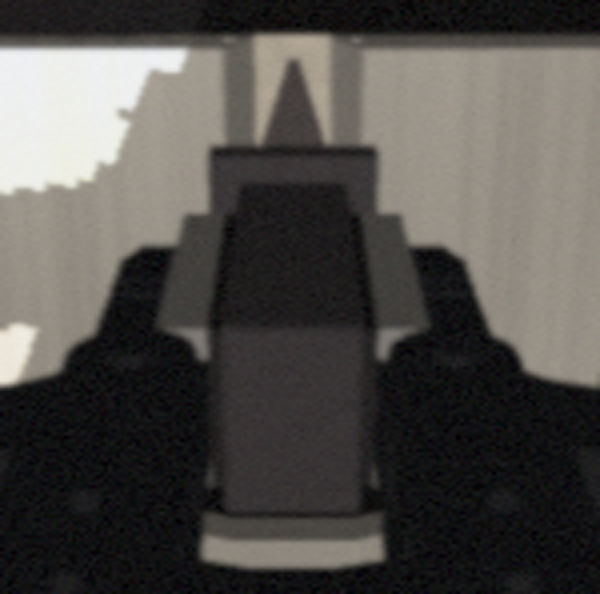

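{"api": "send_rows", "payload": {"increments": [[[0,-0.001,0.015,0,0,0],[0,0,0.015,0,0,0],[0,0,0,0,0,0]]]}}

```text
clock: 29.9
eef_pos: [0.5591, -0.0225, 0.1213]
tool_rot: [-0.16, 0.987, 0.0, 0.0]
ft_force: [0.5, -0.1, 5.1]
grip_width: 0.0131
```

```bash
python3 - <<'E'
from h import *
avg(10)
P=cloud(snap('wrist','w14')); print(P[212:219,262,2].round(4)); snap('top','t14')
E
```

```text
avgF world [ 0.51 -0.24  5.19] sd [0.26 0.66 0.42] tool [-0.4  -0.39 -5.19] Mtool [ 0.058 -0.034 -0.004]
t30.40 p [ 0.5591 -0.0225  0.1213] yang 108.45 z [ 2.e-04  2.e-04 -1.e+00] F [0.28 0.4  5.22] M [-0.027 -0.036  0.037] w 0.0132 q [-0.04  0.43 -0.04  1.1   0.   -0.36]
[0.1073 0.1086 0.1086 0.1072 0.108  0.1085 0.1082]
```

View pics/t14.png

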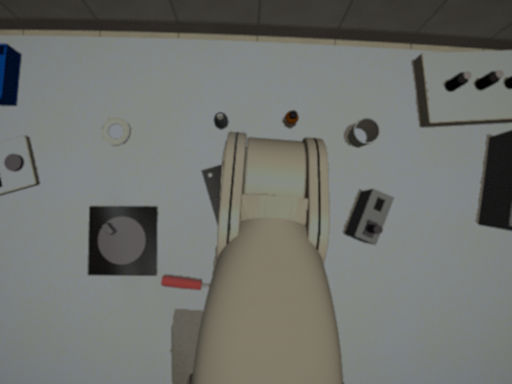

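```bash
python3 - <<'E'
from h import *
print(job_done()); st()
E
```

```text
the job is handed in; nothing more can be done
None
the job is handed in; nothing more can be done
```

I took the cover off, laid it on the mat and put the taper feeler in the slit. I handed the job in at about 30.4 s with the feeler still held at depth.

- **Cover:** I tipped it up by its fin to about 20°, with the far edge still on its seat. I then lifted it off, laid it on the mat and let go. The last top picture shows it lying fin up, well inside the mat.
- **Feeler:** I took the flat-handled gauge from the rack and lowered it upright into the middle of the slit, faces parallel to it. It first touched only the +y half-plate. I moved it sideways by fractions of a millimetre until the side force was balanced, then went deeper in small steps.
- **Last checks:**
  - The downward push is about 6.5 N above the free-hanging reading. That is the low end of the 6–10 N range, and the zero is uncertain by about 0.3 N.
  - The leftover side force is about 0.7 N or less.
  - The guard is about 2–3 mm above the plates, so it is not carrying the load.
  - The gripper opening was 13.2 mm and steady, and there was no sign of the gauge slipping in the fingers.
- **One disagreement:** the picture put the tool about 0.3 mm or less off the slit's middle. The side forces put the balance about 0.8 mm to one side at first, and only about 0.2 mm off at the end. I went by the forces.
- **Other things:** I did not touch the plug gauge or the other bench items. In the last top picture the visible ones are where they were.

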